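Catch the bag toggles off the chute

ROBOT

A 6-joint arm with a two-finger parallel gripper is mounted at the origin on the work surface. World frame = base frame: x ahead of the robot, y to its left, z up, the work surface at z = 0. Lengths are in mm, angles in rad, forces in N, time in s.
With the tool pointing down it reaches from about 300 to 875 mm from the base axis. Payload 4.2 kg.
Tool frame: the origin (TCP) lies on the centre line of the jaws, within the pads' length; the fingertips stand 19 mm ahead of it and the grasp point (between the pads) is the TCP; z points along the fingers, y is the line along which they close (so a half turn about z gives the same grasp; the last joint's range is limited). The gripper opens to 85 mm and grips with 20 to 120 N. Pads are 22 mm wide; open, the fingers measure 114 mm over their backs; the gripper's body (76 mm by 85 mm) begins 54 mm behind the grasp point. The pads swing forward as they close: fully open they stand 13 mm farther back than shut.
Start: joints at [-1.284, 0.32, 1.565, -0, 1.257, -0.02], TCP at [173.658, -548.163, 250.338] pointing down, gripper open.
Joint ranges: [-3.11, 3.11], [-0.84, 2.01], [0.21, 2.61], [-1.34, 4.49], [0.05, 2.63], [-2.56, 2.56]. Speed limits (rad/s): [2.57, 2.57, 3.14, 3.14, 3.14, 3.14].

INTERFACE

Orientations are given as a unit quaternion [x, y, z, w].
In Python, from rig import arm, vision, ticket gives the robot as it stands. The module is installed in compiled form; this text tells all that it offers.
- The arm moves only by the shell command python3 -m creep 'ROWS' [OPENING]. ROWS is JSON, a list of rows, each an object of numbers: "dx", "dy", "dz": the shift along the tool's x, y, z in m; "twist": the turn about the tool's z in rad. A call has 1 to 20 rows; each row is the pose to reach, as a shift and turn from the pose commanded when the call began, along the tool's axes at that moment; what a row does not reach only later rows make up. A row lasts 1/8 s, in which the tool goes at most 62.5 mm and 10.7 degrees, less where a joint would pass 70% of its speed; a pose out of reach is approached as far as the arm can. A call with a gripper value outside its range is refused whole. OPENING is the closure in counts, from 0 (fully open) to 255 (shut), set as the call begins (- or left out, the last holds). The fingers move at their own pace and stop on an object; the grip force is fixed at half the most. Time passes only in rows, so rows that repeat a pose let the fingers close. It gives the time, the measured TCP pose, the force, the opening and the grip force at its end, in the units of the state.
- arm.sense(): the state, without advancing time (a new reading comes with each control period).
- vision.grab_frame(name): name is "scene" or "top" or "wrist"; returns the picture (480x640x3 uint8, blue, green, red); there is no depth.
- vision.camera_model(name): a dict with "intrinsics" (3x3 intrinsics, pixels), "k1" (the pictures are not rectified: a ray, as slopes to the right and down, at radius r is drawn at 1 + k1 r^2 times it, then the intrinsics apply), "rvec" (rotation vector, rad) and "tvec" (3), from world to camera coordinates, as OpenCV has them. Camera axes: x right, y down, z forward; pixel columns grow to the right and rows downward; lengths in mm; the calibration is good to about 2 mm. A picture is of the moment at which its call begins: read the wrist's pose just before it. camera_model takes no time and is no camera call; for the wrist camera it gives the pose at the moment of the call.
- ticket.sign_off(): hands the job in; it is judged then, once.
The state is a dict: "time_s": time; "qpos": joint angles; "dq": joint speeds; "joint_efforts": joint torques, N m; "tcp_pos": TCP position; "ee_rot": TCP orientation; "contact_force": force on the tool from outside, world axes, zero at the start; "wrist_torque": the same for the moment, N m; "grip_width": finger opening in mm; "gripper_force": force on a finger pad.
Only numpy, scipy, OpenCV 4.12 (cv2) and the standard library are available. Lean on these libraries where they do the work, as an engineer would, in place of code of your own. Each camera call takes 0.05 s, during which the arm holds its last target. There are 200 camera calls.

TASK

First move the mallet out of the way of the chute: lay it lengthwise along the middle of the blue tool pad and let go. Then push the catch tray against the orange trip flap under the chute, so that the gate drops, and hold it there until all three wooden toggles have slid off into the tray; no toggle may land outside it, and the gripper itself must stay off the chute, the flap and the toggles. Draw back so that the gate springs shut, set the loaded tray down gently on the middle of the tan leather mat and let go, without knocking the dye bottle or the wax jar.

Things in the scene. Friction and masses are not known exactly. Their poses are not given: they have to be found in the camera images.
- chute: Fixed aluminium chute on green legs. Origin on the bench below the middle of its lip; x points up-slope (horizontal), pieces pour towards -x; y is across. Floor slopes 30 degrees, 250 mm long, 48 mm wide between 38 mm walls, lip 180 mm above the bench. Legs begin at x = +80 mm; under the lip hang only the orange gate and flap. The bay in front (x -180 to +50 mm) is free once the mallet is gone.
- chute_lip (a point): Middle of the chute's lip edge (floor level of the chute's low end), 180 mm above the bench.
- trip (a joint): Angle (rad) of the orange rocker carrying gate sill and trip flap: 0 = shut (sill 15 mm above the chute floor at the lip), 0.55 = end stop. From about 0.30 the sill is below the floor and the toggles slide off by themselves within about 2 s. Spring-returned: pushing the flap towards chute +x takes about 3 N to start, 8 N at 0.4 rad.
- trip_pad (a point): Centre of the orange flap's face that looks to chute -x. Shut: chute x = +10 mm, 50 mm above the bench; flap 64 mm wide, 55 mm tall, lower edge 36 mm above the bench. Press it with the tray's front wall, tray centred on the chute (y = 0); with that wall's outer face at chute x = +50 mm the rocker stands near 0.38 rad, gate open.
- tray: Brown leather-covered rigid catch tray, green lining, 160 x 130 mm (x, y) outside, walls 4 mm, floor 5 mm; front (+x) and side walls 50 mm high, back wall (-x) 80 mm. Origin at the centre of its underside, z up. Tan handle bar, 22 mm wide (y), z 58 to 78 mm, sticks out behind from x = -80 to -146 mm; grasp it from above at x = -115 mm. About 350 g.
- mallet: Rawhide mallet lying flat, 205 mm long. Origin under its handle axis, on its underside; x runs along the handle to the head. Cream head: cylinder 46 mm diameter, 90 mm long along y, at x = +70 mm. Wooden handle 24 mm diameter, axis 23 mm up, x -90 to +47 mm; 46 mm pommel at x -112 to -90 mm. About 300 g, balance near x = +30 mm.
- mallet_grip (a point): Point on the mallet's handle axis at x = +15 mm from its origin, 23 mm above its underside: a good place to grasp from above, fingers closing across the handle.
- toolpad: Fixed blue fabric tool pad, 120 x 270 mm (x, y), 4 mm thick; origin at the centre of its underside, its long side along its y axis. The mallet lies on it with the handle along its y (either way round).
- mat: Fixed tan leather mat, 220 x 220 mm, 4 mm thick; origin at the centre of its underside. The loaded tray ends standing on its middle, any yaw.
- toggle0: Turned wooden bag toggle: a stubby rod with round ends, 64 mm long (along x), 34 mm diameter, with a leather band, about 40 g; origin at its centre. Starts lowest on the chute, end-on against the gate.
- toggle1: Same kind and size of toggle; starts in the middle of the row on the chute.
- toggle2: Same kind and size of toggle; starts highest on the chute.
- dye: Bystander: amber dye bottle, 52 mm diameter, 130 mm tall, origin under its centre. Leave alone.
- wax: Bystander: white wax jar, 68 mm diameter, 60 mm tall, origin under its centre. Leave alone.
Mind the look-alikes: they are no part of the job. What is shaped like the toggle1 but green or turquoise is not meant.

How it is judged:
By the outcome, as a careful person would: the job done as asked, in the order asked, and still so for the second after the job is handed in, with the robot touching nothing.
It also fails if it takes over 67 s, if anything falls off the work surface, if the arm or the gripper's body presses on something with over 40 N, if the wrist force passes 120 N, or if a joint passes its speed limit or range.

## Working session

There is one attempt and no reset: what is moved stays moved. The work goes in short steps, Python scripts to look and compute and a shell command to move; the robot and the scene stay as the last step left them, time stands still between calls to the robot, and variables do not carry over. Pictures are saved under pics/ and viewed, at most 10 in all, crops included, and the job is handed in when it is done.

```bash
mkdir -p pics
python3 - <<'E'
from rig import arm, vision
import cv2,json
for n in("scene","top"):
    cv2.imwrite(f"pics/{n}0.png",vision.grab_frame(n)); print(n,vision.camera_model(n))
print(arm.sense())
E
```

```text
scene {'intrinsics': array([[523.68700861,   0.        , 318.70904954],
       [  0.        , 523.68700861, 245.791605  ],
       [  0.        ,   0.        ,   1.        ]]), 'k1': 0.027812546918898617, 'rvec': array([ 2.21205875,  1.19055428, -0.43657676]), 'tvec': array([-382.03288385, -276.62541596, 1495.44869952])}
top {'intrinsics': array([[490.94804949,   0.        , 319.40881991],
       [  0.        , 490.94804949, 253.22357499],
       [  0.        ,   0.        ,   1.        ]]), 'k1': -0.1210471807253475, 'rvec': array([ 2.19949835, -2.13436862,  0.18833448]), 'tvec': array([   8.26773537,  636.74161824, 1165.2786743 ])}
{'time_s': 0.1, 'qpos': array([-1.28403853e+00,  3.20229293e-01,  1.56555323e+00,  1.53452109e-05,
        1.25739532e+00, -2.00273375e-02]), 'dq': array([-0.00017307, -0.00131228, -0.00220009,  0.00071011,  0.00226835,
       -0.00042132]), 'joint_efforts': array([-1.89747857e-04, -4.16407478e+01, -2.34705126e+01, -1.02080622e-05,
        4.89194063e-03,  3.17840287e-07]), 'tcp_pos': array([ 173.5260684 , -547.7789126 ,  249.56702258]), 'ee_rot': array([ 9.88258462e-01,  1.52789347e-01, -9.81594672e-05, -7.86528004e-04]), 'contact_force': array([-1.23755172,  0.5553728 ,  0.63399698]), 'wrist_torque': array([ 0.00047842, -0.01766948,  0.02043155]), 'gripper_force': 0.0, 'grip_width': 85.96205273244838}
```

View pics/scene0.png

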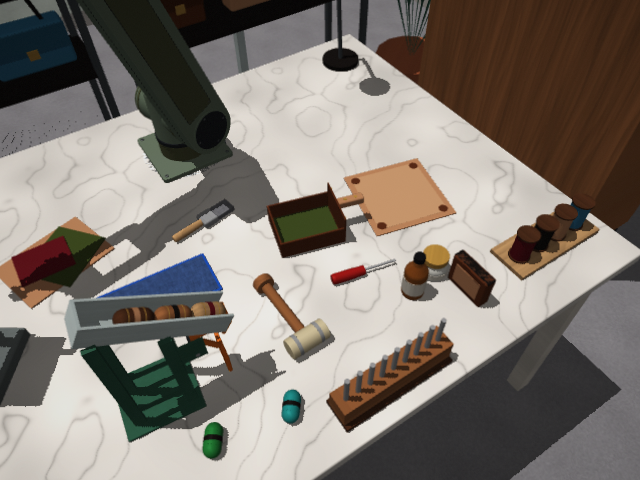

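View pics/top0.png

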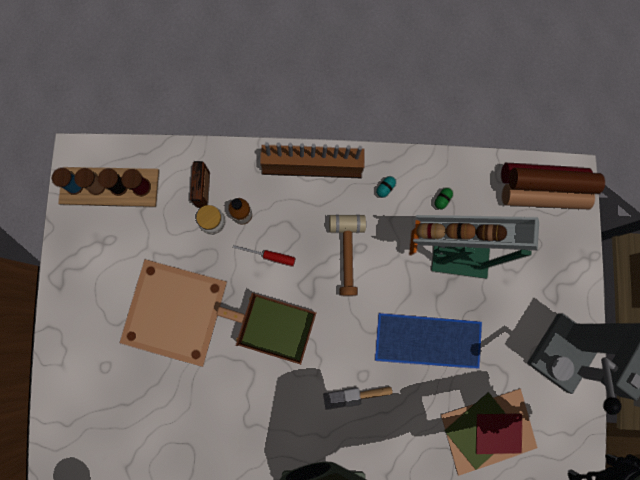

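```bash
cat > h.py <<'E'
import numpy as np, cv2
from rig import arm, vision
def cam(n):
    m=vision.camera_model(n); R=cv2.Rodrigues(np.array(m['rvec']))[0]
    return m['intrinsics'],m['k1'],R,np.array(m['tvec'])
def p2w(c,px,z):
    K,k,R,t=c; px=np.array(px,float).reshape(-1,1,2)
    u=cv2.undistortPoints(px,K,np.array([k,0,0,0.]))[:,0]
    d=np.c_[u,np.ones(len(u))]@R; o=-R.T@t
    return o+d*((z-o[2])/d[:,2])[:,None]
def w2p(c,P):
    K,k,R,t=c
    return cv2.projectPoints(np.array(P,float).reshape(-1,1,3),cv2.Rodrigues(R)[0],t,K,np.array([k,0,0,0.]))[0][:,0]
E
python3 - <<'E'
from h import *
a=cv2.imread('pics/top0.png');b=cv2.imread('pics/scene0.png')
A=cv2.resize(a[190:310,320:560],None,fx=3.3,fy=3.3,interpolation=cv2.INTER_CUBIC)[:,:792]
B=cv2.resize(b[270:460,50:350],None,fx=2.6,fy=2.6,interpolation=cv2.INTER_CUBIC)
cv2.imwrite('pics/c1.png',A);cv2.imwrite('pics/c2.png',B);print(A.shape,B.shape)
c=cam('top'); cs=cam('scene')
hsv=cv2.cvtColor(a,cv2.COLOR_BGR2HSV)
def rect(lo,hi,box,z):
    x0,y0,x1,y1=box; m=np.zeros(a.shape[:2],np.uint8)
    m[y0:y1,x0:x1]=cv2.inRange(hsv,lo,hi)[y0:y1,x0:x1]
    m=cv2.morphologyEx(m,cv2.MORPH_CLOSE,np.ones((5,5)))
    k=max(cv2.findContours(m,0,cv2.CHAIN_APPROX_NONE)[0],key=cv2.contourArea)
    w=p2w(c,k.reshape(-1,2),z)
    r=cv2.minAreaRect(w[:,:2].astype(np.float32)); print(r); print(cv2.boxPoints(r).round())
print('pad');rect((100,100,40),(125,255,255),(365,300,495,380),4)
print('mat');rect((3,60,120),(18,160,255),(110,250,226,375),4)
print('trayfloor');rect((30,80,20),(60,255,160),(230,280,325,370),5)
print('mallet',p2w(c,[(345,223)],46),p2w(c,[(348,250),(347.5,275)],35),p2w(c,[(348.5,291)],46))
print('trayhandle',p2w(c,[(217,307)],78),p2w(c,[(241,317)],78))
print('rim',p2w(c,[(315,312),(302,362)],50),p2w(c,[(248,290),(237,340)],80))
print('dye',p2w(c,[(236,204)],130),p2w(cs,[(418,257)],130),'wax',p2w(c,[(208,217)],60),p2w(cs,[(436,251)],60))
E
```

```text
(396, 792, 3) (494, 780, 3)
pad
((427.6529235839844, -256.9411315917969), (269.1126403808594, 119.08905029296875), 86.46839904785156)
[[ 360. -388.]
 [ 479. -395.]
 [ 495. -126.]
 [ 377. -119.]]
mat
((478.87506103515625, 379.9828796386719), (240.0150146484375, 219.87890625), 76.81086730957031)
[[344. 288.]
 [559. 238.]
 [613. 472.]
 [399. 522.]]
trayfloor
((450.0875244140625, 126.05989074707031), (149.74607849121094, 119.67416381835938), 74.90137481689453)
[[373.  69.]
 [488.  38.]
 [527. 183.]
 [412. 214.]]
mallet [[713.67907107 -34.02243882  46.        ]] [[647.77981281 -43.81661933  35.        ]
 [585.33799208 -43.80895814  35.        ]] [[545.19418613 -46.02791465  46.        ]]
trayhandle [[495.90039583 266.02517839  78.        ]] [[474.40539706 208.46543908  78.        ]]
rim [[491.90041558  34.34112133  50.        ]
 [371.94572548  62.00529545  50.        ]] [[538.17991997 194.58356126  80.        ]
 [420.69402793 215.25623261  80.        ]]
dye [[732.68345808 226.35920681 130.        ]] [[737.39452518 219.51931549 130.        ]] wax [[714.44270794 303.20173963  60.        ]] [[709.86098908 306.96349132  60.        ]]
```

View pics/c1.png

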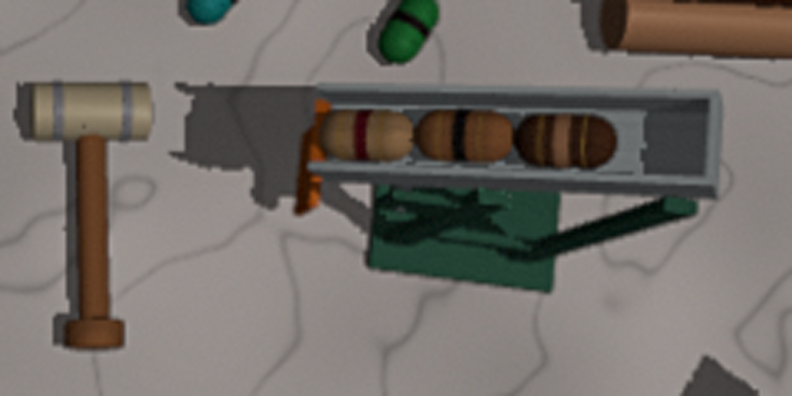

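View pics/c2.png

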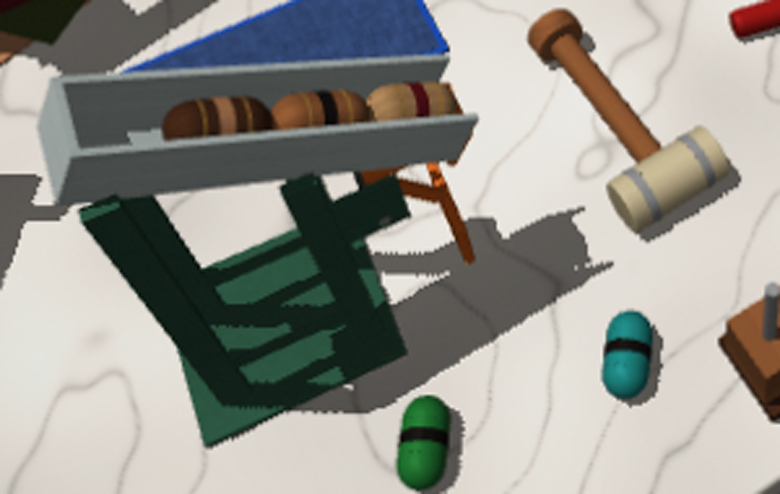

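Run:
```python
from h import *
from scipy.optimize import least_squares
ct,cs=cam('top'),cam('scene')
T=lambda x,y:(x/3.3+320-.35,y/3.3+190-.35)
S=lambda x,y:(x/2.6+50-.3,y/2.6+270-.3)
ot=[T(318,84),T(308,173),T(720,91),T(716,197)]; os=[S(476,117),S(447,56),S(62,157)]
tt=[T(367,135),T(465,135),T(566,140)]
def W(p,P):
    c,s=np.cos(p[2]),np.sin(p[2]); P=np.array(P,float)
    return np.c_[p[0]+c*P[:,0]-s*P[:,1],p[1]+s*P[:,0]+c*P[:,1],P[:,2]]
def sl(d,h,y): return (d*.866-h*.5,y,180+d*.5+h*.866)
def res(p,full=False):
    w,L,d0=p[3],p[4],p[5]
    A=w2p(ct,W(p,[sl(0,38,w),sl(0,38,-w),sl(L,38,w),sl(L,38,-w)]))-ot
    B=w2p(cs,W(p,[sl(0,38,w),sl(0,38,-w),sl(L,38,w)]))-os
    C=w2p(ct,W(p,[sl(d0+64*i,17,0) for i in range(3)]))-tt
    if full: print(A.round(1),B.round(1),C.round(1))
    return np.r_[A.ravel(),B.ravel(),C.ravel()]
r=least_squares(res,[700,-130,-1.57,27,252,34],loss='soft_l1'); print(r.x.round(3)); res(r.x,1)
p=r.x
print('trip',W(p,[(10,0,50)]),'projected lip', w2p(ct,W(p,[(0,0,180)])))
# mat
M=p2w(ct,[(146,260),(226,283),(203,366),(121,341)],4);print('mat',M[:,:2].round(),M.mean(0).round(1),[np.linalg.norm(M[i]-M[i-1]).round() for i in range(4)])
Q=[[8,4],[1,2]]
# mallet from both
print('mal top: head',p2w(ct,[T(92,110)],23),p2w(ct,[T(92,110)],40),'pommel',p2w(ct,[T(95,333)],30),'handle',p2w(ct,[T(93,190),T(96,280)],30))
print('mal scene head',p2w(cs,[S(668,180)],23),'handle',p2w(cs,[S(600,95)],23),'pommel',p2w(cs,[S(553,36)],23))
```

```text
[ 672.146 -190.439   -1.68    29.686  251.352   29.357]
[[ 0.6 -0.4]
 [ 0.7 -0.6]
 [ 1.4  0.3]
 [ 0.6 -2.1]] [[ 0.8  0.7]
 [-0.1 -1.5]
 [ 1.8 -0.3]] [[ 0.1  0.2]
 [-0.2  1.2]
 [ 0.   0.8]]
trip [[ 671.05280306 -200.37865969   50.        ]] projected lip [[420.0788106  232.03676215]]
mat [[610. 467.]
 [558. 259.]
 [351. 307.]
 [404. 517.]] [480.6 387.2   4. ] [np.float64(212.0), np.float64(214.0), np.float64(213.0), np.float64(217.0)]
mal top: head [[718.63674608 -42.42884428  23.        ]] [[715.17120549 -40.87292366  40.        ]] pommel [[547.27975626 -47.39239186  30.        ]] handle [[655.50794556 -43.72715081  30.        ]
 [587.1572097  -47.34159174  30.        ]]
mal scene head [[719.13617152 -43.32997347  23.        ]] handle [[620.88002612 -47.92574123  23.        ]] pommel [[547.10955905 -51.20517138  23.        ]]
```

The scene shows the mallet's handle running roughly along world x, with its head at (719,-43). The chute lip is at about (672,-190), the pad at (428,-257) and the tray at (455,126) with its handle over the mat. The teal and green toggles are decoys.

```bash
python3 -m creep '[{"dx":0.05,"dy":-0.027,"dz":0.01,"twist":0.03},{"dx":0.1,"dy":-0.053,"dz":0.02,"twist":0.1},{"dx":0.15,"dy":-0.08,"dz":0.03,"twist":0.2},{"dx":0.2,"dy":-0.106,"dz":0.03,"twist":0.27},{"dx":0.25,"dy":-0.133,"dz":0.03,"twist":0.27},{"dx":0.3,"dy":-0.159,"dz":0.03,"twist":0.27},{"dx":0.35,"dy":-0.186,"dz":0.03,"twist":0.27},{"dx":0.4,"dy":-0.212,"dz":0.03,"twist":0.27},{"dx":0.45,"dy":-0.239,"dz":0.04,"twist":0.27},{"dx":0.5,"dy":-0.265,"dz":0.05,"twist":0.27},{"dx":0.55,"dy":-0.292,"dz":0.06,"twist":0.27},{"dx":0.6,"dy":-0.318,"dz":0.07,"twist":0.27},{"dx":0.623,"dy":-0.33,"dz":0.08,"twist":0.27},{"dx":0.623,"dy":-0.33,"dz":0.08,"twist":0.27}]' 0
python3 - <<'E'
from h import *
c=cam('wrist');s=arm.sense();f=vision.grab_frame('wrist');cv2.imwrite('pics/w1.png',f)
print(s['tcp_pos'],s['ee_rot'],c)
P=[(719,-43,23),(547,-49,23),(667,-44.7,23)]
print(w2p(c,P))
E
```

```text
time_s: 1.85
tcp_pos: [667.7, -44.4, 168.4]
ee_rot: [1.0, 0.019, -0.002, 0.0]
contact_force: [-0.4, -0.3, -0.3]
grip_width: 85.3
gripper_force: 0.0
[667.74901889 -44.3812866  168.36457317] [ 9.99809714e-01  1.94343479e-02 -1.68495357e-03  4.89363612e-05] (array([[427.81405884,   0.        , 320.07558317],
       [  0.        , 427.81405884, 239.20750661],
       [  0.        ,   0.        ,   1.        ]]), -0.03629444254820235, array([[ 0.03837154, -0.99926243,  0.0014902 ],
       [-0.96069071, -0.03647996,  0.27521369],
       [-0.27495634, -0.01199199, -0.96138192]]), array([-71.02883182, 626.42669816, 481.01426806]))
[[319.36224251 147.15315467]
 [318.640586   389.45802831]
 [318.93848964 229.29908229]]
```

View pics/w1.png

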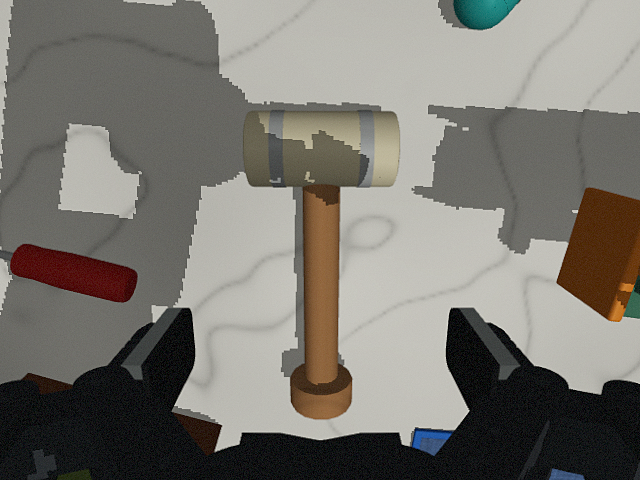

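The wrist view confirms it: head at (321,149), pommel at (321,390), each within 2 px of the prediction. Next I descend and grasp.

```bash
python3 -m creep '[{"dz":0.05},{"dz":0.1},{"dz":0.13},{"dz":0.142},{"dz":0.142}]' 0 ; python3 -m creep '[{"dz":0},{"dz":0},{"dz":0},{"dz":0},{"dz":0},{"dz":0}]' 255; python3 -m creep '[{"dz":-0.01},{"dz":-0.03},{"dz":-0.06},{"dz":-0.08},{"dz":-0.08}]'
```

```text
validation failed for argument at $[0]...
validation failed for argument at $[0]...
validation failed for argument at $[0]...
```

```bash
python3 -m creep '[{"dx":0,"dy":0,"dz":0.05,"twist":0},{"dx":0,"dy":0,"dz":0.1,"twist":0},{"dx":0,"dy":0,"dz":0.13,"twist":0},{"dx":0,"dy":0,"dz":0.142,"twist":0},{"dx":0,"dy":0,"dz":0.142,"twist":0}]' 0 && python3 -m creep '[{"dx":0,"dy":0,"dz":0,"twist":0},{"dx":0,"dy":0,"dz":0,"twist":0},{"dx":0,"dy":0,"dz":0,"twist":0},{"dx":0,"dy":0,"dz":0,"twist":0},{"dx":0,"dy":0,"dz":0,"twist":0},{"dx":0,"dy":0,"dz":0,"twist":0}]' 255 && python3 -m creep '[{"dx":0,"dy":0,"dz":-0.01,"twist":0},{"dx":0,"dy":0,"dz":-0.03,"twist":0},{"dx":0,"dy":0,"dz":-0.06,"twist":0},{"dx":0,"dy":0,"dz":-0.08,"twist":0},{"dx":0,"dy":0,"dz":-0.08,"twist":0}]'
```

```text
time_s: 2.52
tcp_pos: [667.6, -46.5, 28.7]
ee_rot: [1.0, 0.018, -0.0, 0.0]
contact_force: [-0.3, -0.9, 0.2]
grip_width: 85.5
gripper_force: 0.0
time_s: 3.28
tcp_pos: [668.3, -45.4, 29.2]
ee_rot: [1.0, 0.018, 0.001, 0.0]
contact_force: [-0.5, 0.1, 6.0]
grip_width: 21.8
gripper_force: 58.7
time_s: 3.9
tcp_pos: [668.7, -45.5, 109.7]
ee_rot: [1.0, 0.018, 0.002, 0.0]
contact_force: [-0.5, -0.0, -3.3]
grip_width: 22.2
gripper_force: 59.0
```

```bash
python3 -m creep '[{"dx":-0.015,"dy":0.01,"dz":0,"twist":-0.07},{"dx":-0.045,"dy":0.033,"dz":0,"twist":-0.2},{"dx":-0.075,"dy":0.055,"dz":0,"twist":-0.38},{"dx":-0.105,"dy":0.077,"dz":0,"twist":-0.56},{"dx":-0.135,"dy":0.099,"dz":0,"twist":-0.74},{"dx":-0.165,"dy":0.121,"dz":0,"twist":-0.92},{"dx":-0.195,"dy":0.143,"dz":0,"twist":-1.1},{"dx":-0.225,"dy":0.165,"dz":0,"twist":-1.28},{"dx":-0.24,"dy":0.174,"dz":0.01,"twist":-1.42},{"dx":-0.246,"dy":0.178,"dz":0.03,"twist":-1.473},{"dx":-0.246,"dy":0.178,"dz":0.05,"twist":-1.473},{"dx":-0.246,"dy":0.178,"dz":0.06,"twist":-1.473},{"dx":-0.246,"dy":0.178,"dz":0.06,"twist":-1.473}]'
python3 - <<'E'
from h import *
s=arm.sense();print(s['tcp_pos'],s['ee_rot'])
E
```

```text
time_s: 5.52
tcp_pos: [428.0, -231.9, 47.3]
ee_rot: [0.728, 0.685, -0.0, -0.001]
contact_force: [0.5, 0.2, -3.6]
grip_width: 22.1
gripper_force: 59.1
[ 428.0193238  -231.92046361   47.34289269] [ 7.28279043e-01  6.85279569e-01 -3.99856509e-04 -1.17808425e-03]
```

```bash
python3 -m creep '[{"dx":0,"dy":0,"dz":0.005,"twist":0},{"dx":0,"dy":0,"dz":0.009,"twist":0},{"dx":0,"dy":0,"dz":0.012,"twist":0},{"dx":0,"dy":0,"dz":0.0135,"twist":0},{"dx":0,"dy":0,"dz":0.0135,"twist":0}]' && python3 -m creep '[{"dx":0,"dy":0,"dz":0,"twist":0},{"dx":0,"dy":0,"dz":0,"twist":0},{"dx":0,"dy":0,"dz":0,"twist":0},{"dx":0,"dy":0,"dz":0,"twist":0}]' 0 && python3 -m creep '[{"dx":0,"dy":0,"dz":-0.02,"twist":0},{"dx":0,"dy":0,"dz":-0.07,"twist":0},{"dx":0,"dy":0,"dz":-0.13,"twist":0},{"dx":0,"dy":0,"dz":-0.19,"twist":0}]'
python3 - <<'E'
from h import *
a=vision.grab_frame('top');cv2.imwrite('pics/t1.png',cv2.resize(a[200:390,100:500],None,fx=2,fy=2,interpolation=cv2.INTER_CUBIC))
E
```

```text
time_s: 6.15
tcp_pos: [428.6, -232.4, 34.8]
ee_rot: [0.728, 0.685, -0.0, 0.0]
contact_force: [-0.4, -0.7, -4.0]
grip_width: 22.0
gripper_force: 59.1
time_s: 6.65
tcp_pos: [428.7, -232.4, 34.9]
ee_rot: [0.728, 0.685, 0.0, 0.0]
contact_force: [0.6, -0.1, -0.6]
grip_width: 85.2
gripper_force: 0.0
time_s: 7.15
tcp_pos: [428.3, -232.2, 226.7]
ee_rot: [0.728, 0.685, -0.0, 0.0]
contact_force: [0.5, -0.9, 0.1]
grip_width: 85.5
gripper_force: 0.0
```

View pics/t1.png

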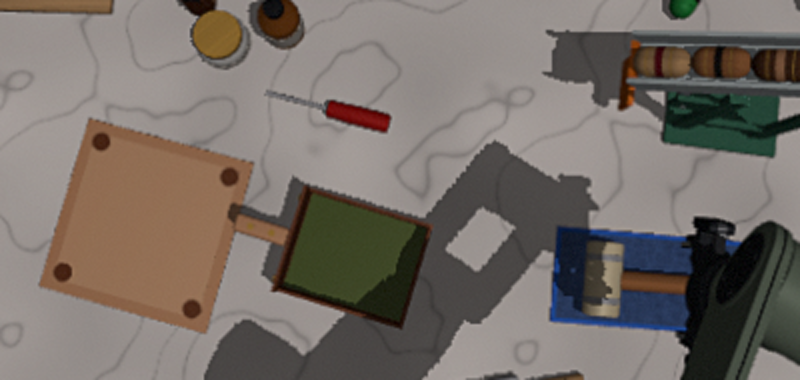

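The mallet lies along the pad; its head is at crop (602,280) and its handle follows the pad axis. Next is the tray handle.

```bash
python3 -m creep '[{"dx":0.05,"dy":0.003,"dz":0,"twist":0.05},{"dx":0.11,"dy":0.007,"dz":0,"twist":0.12},{"dx":0.17,"dy":0.011,"dz":0.01,"twist":0.2},{"dx":0.23,"dy":0.016,"dz":0.02,"twist":0.23},{"dx":0.29,"dy":0.02,"dz":0.03,"twist":0.23},{"dx":0.35,"dy":0.024,"dz":0.04,"twist":0.23},{"dx":0.41,"dy":0.028,"dz":0.05,"twist":0.23},{"dx":0.455,"dy":0.031,"dz":0.05,"twist":0.23},{"dx":0.471,"dy":0.032,"dz":0.05,"twist":0.23},{"dx":0.471,"dy":0.032,"dz":0.05,"twist":0.23}]'
python3 - <<'E'
from h import *
c=cam('wrist');f=vision.grab_frame('wrist');s=arm.sense()
print(s['tcp_pos'],s['ee_rot'])
ya=-1.86;u=np.array([np.cos(ya),np.sin(ya)]);v=np.array([-u[1],u[0]])
for (x,y,z) in [(-146,11,78),(-146,-11,78),(-84,11,78),(-84,-11,78),(-80,65,80),(-80,-65,80)]:
    p=np.r_[np.array([455.5,126.3])+x*u+y*v,z]; q=w2p(c,p)[0]; print((x,y,z),q.round(1)); cv2.circle(f,tuple(q.round().astype(int).tolist()),3,(255,0,255),1)
cv2.imwrite('pics/w2.png',f)
import pickle;pickle.dump(c,open('w2.pkl','wb'))
E
```

```text
time_s: 8.45
tcp_pos: [489.1, 236.0, 174.5]
ee_rot: [0.802, 0.598, -0.0, 0.0]
contact_force: [-0.1, -0.9, 0.3]
grip_width: 85.5
gripper_force: 0.0
[488.98418195 235.02072797 174.5368476 ] [ 8.02077186e-01  5.97220033e-01 -5.90156425e-04  2.67303864e-04]
(-146, 11, 78) [339.7 192.1]
(-146, -11, 78) [297.  192.2]
(-84, 11, 78) [338.4 302.9]
(-84, -11, 78) [298.8 303. ]
(-80, 65, 80) [435.7 310.7]
(-80, -65, 80) [201.4 311.1]
```

View pics/w2.png

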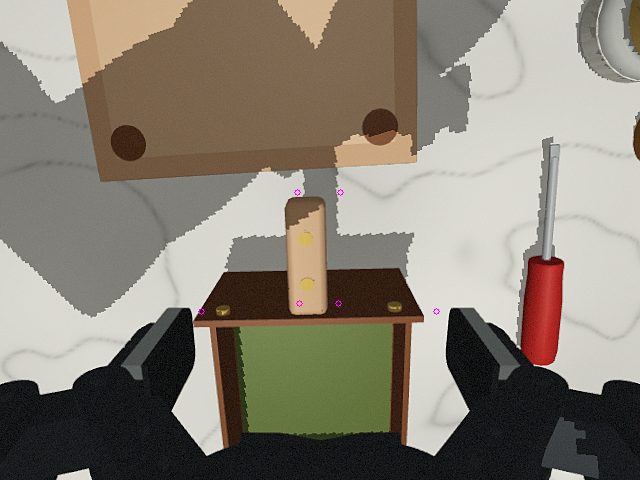

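Run:
```python
from h import *
import pickle
c=pickle.load(open('w2.pkl','rb'))
def L(n,p,z): w=p2w(c,p,z);print(n,w[:,:2].round(1).tolist());return w
r=L('rim',[(195,324),(423,319)],80); h=L('tip',[(287,199),(325,198)],78); b=L('base',[(290,314),(327,313)],78)
bt=L('bottom',[(226,272),(402,268)],2); m=L('mat',[(100,181),(416,162)],4)
R,T,B=r.mean(0),h.mean(0),b.mean(0)
d=B-T;print('len',np.linalg.norm(d),'yaw handle',np.arctan2(d[1],d[0]),'yaw rim',np.arctan2(*( (r[1]-r[0])[[1,0]]))-np.pi/2, np.linalg.norm(r[1]-r[0]),np.linalg.norm(m[1]-m[0]),'matyaw',np.arctan2(*((m[1]-m[0])[[1,0]])))
e=(m[1]-m[0])[:2]/np.linalg.norm(m[1]-m[0]); n=np.array([-e[1],e[0]]); print('mat centre',m.mean(0)[:2]+110*n)
```

```text
rim [[409.7, 215.1], [532.7, 181.5]]
tip [[480.6, 267.5], [499.5, 262.3]]
base [[462.2, 204.9], [482.2, 199.6]]
bottom [[411.5, 216.7], [535.8, 182.8]]
mat [[351.2, 305.1], [562.8, 255.0]]
len 65.14200055383733 yaw handle -1.8485513965264277 yaw rim -1.837354356486873 127.54777758789365 217.3785541586955 matyaw -0.2323813942093225
mat centre [482.32956588 387.0987754 ]
```

The handle is at (288-326, 197-314) and its measured length is 65 mm against 66 expected. It needs a correction of about 8 mm.

```bash
python3 -m creep '[{"dx":-0.0036,"dy":-0.0068,"dz":0.03,"twist":-0.021},{"dx":-0.0036,"dy":-0.0068,"dz":0.07,"twist":-0.021},{"dx":-0.0036,"dy":-0.0068,"dz":0.095,"twist":-0.021},{"dx":-0.0036,"dy":-0.0068,"dz":0.1055,"twist":-0.021},{"dx":-0.0036,"dy":-0.0068,"dz":0.1055,"twist":-0.021}]' && python3 -m creep '[{"dx":0,"dy":0,"dz":0,"twist":0},{"dx":0,"dy":0,"dz":0,"twist":0},{"dx":0,"dy":0,"dz":0,"twist":0},{"dx":0,"dy":0,"dz":0,"twist":0},{"dx":0,"dy":0,"dz":0,"twist":0},{"dx":0,"dy":0,"dz":0,"twist":0}]' 255 && python3 -m creep '[{"dx":0,"dy":0,"dz":-0.004,"twist":0},{"dx":0,"dy":0,"dz":-0.009,"twist":0},{"dx":0,"dy":0,"dz":-0.014,"twist":0},{"dx":0,"dy":0,"dz":-0.014,"twist":0}]'
python3 - <<'E'
from h import *
s=arm.sense();print(s['tcp_pos'],s['ee_rot'],s['wrist_torque'],s['contact_force'])
c=cam('wrist');f=vision.grab_frame('wrist');cv2.imwrite('pics/w3.png',f)
import pickle;pickle.dump(c,open('w3.pkl','wb'))
E
```

```text
time_s: 9.12
tcp_pos: [481.8, 233.3, 69.3]
ee_rot: [0.796, 0.605, -0.0, 0.0]
contact_force: [0.0, 0.3, -0.2]
grip_width: 85.6
gripper_force: 0.0
time_s: 9.88
tcp_pos: [482.0, 234.7, 69.9]
ee_rot: [0.796, 0.605, 0.001, -0.0]
contact_force: [-1.7, 0.9, 5.8]
grip_width: 20.8
gripper_force: 61.2
time_s: 10.38
tcp_pos: [482.0, 234.4, 83.6]
ee_rot: [0.796, 0.606, 0.0, 0.0]
contact_force: [-0.2, -0.3, -3.2]
grip_width: 21.3
gripper_force: 60.0
[481.96779151 234.41256557  83.60034419] [7.95844618e-01 6.05500772e-01 3.76531708e-04 1.30695455e-04] [ 0.31347316 -0.05413512 -0.03547393] [-0.244382   -0.34442697 -3.18160612]
```

View pics/w3.png

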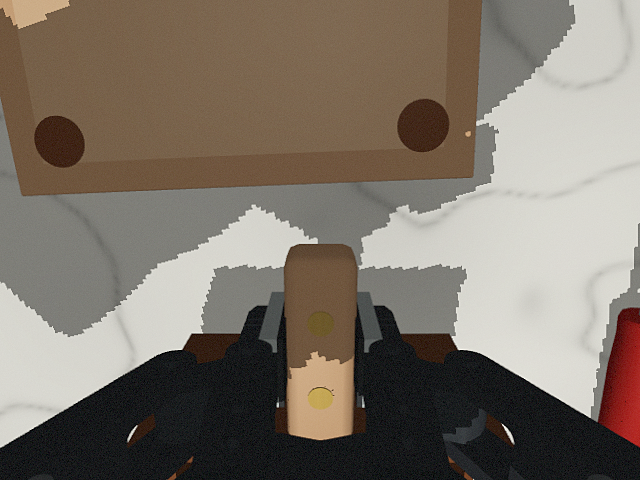

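Run:
```python
from h import *
import pickle
R=np.array([[0.03837154,-0.99926243,0.0014902],[-0.96069071,-0.03647996,0.27521369],[-0.27495634,-0.01199199,-0.96138192]])
c=(np.array([[427.814,0,320.0756],[0,427.814,239.2075],[0,0,1.]]),-0.036294,R,np.array([-71.02883182,626.42669816,481.01426806]))
f=cv2.imread('pics/w1.png');hsv=cv2.cvtColor(f,cv2.COLOR_BGR2HSV)
m=cv2.inRange(hsv,(5,180,60),(15,255,255));m[:,:540]=0;m[:150]=0;m[340:]=0
k=max(cv2.findContours(m,0,2)[0],key=cv2.contourArea);print(cv2.approxPolyDP(k,4,True).reshape(-1,2).tolist())
for p in [(672.1,-190.4,-1.68),(672.1,-190.4,-1.64)]:
  cs,s=np.cos(p[2]),np.sin(p[2])
  for q in [(10,32,91),(10,32,36),(10,-32,91),(10,-32,36)]:
    print(p[2],q,w2p(c,[(p[0]+cs*q[0]-s*q[1],p[1]+s*q[0]+cs*q[1],q[2])])[0].round(1))
c3=pickle.load(open('w3.pkl','rb'));print('tip',p2w(c3,[(320,245)],92))
```

```text
[[586, 188], [557, 283], [618, 321], [639, 274], [639, 201]]
-1.68 (10, 32, 91) [649.5 205.6]
-1.68 (10, 32, 36) [583.4 187.4]
-1.68 (10, -32, 91) [606.9 324.2]
-1.68 (10, -32, 36) [552.8 284.8]
-1.64 (10, 32, 91) [647.4 204.5]
-1.64 (10, 32, 36) [581.6 186.5]
-1.64 (10, -32, 91) [609.4 323.8]
-1.64 (10, -32, 36) [554.9 284.5]
tip [[490.83060726 267.69028616  92.        ]]
```

```bash
python3 -m creep '[{"dx":0,"dy":0,"dz":-0.015,"twist":0},{"dx":0,"dy":0,"dz":-0.035,"twist":0},{"dx":-0.005,"dy":0.01,"dz":-0.045,"twist":-0.01},{"dx":-0.02,"dy":0.037,"dz":-0.05,"twist":-0.03},{"dx":-0.038,"dy":0.075,"dz":-0.05,"twist":-0.06},{"dx":-0.056,"dy":0.112,"dz":-0.05,"twist":-0.09},{"dx":-0.076,"dy":0.15,"dz":-0.05,"twist":-0.12},{"dx":-0.095,"dy":0.187,"dz":-0.05,"twist":-0.14},{"dx":-0.113,"dy":0.222,"dz":-0.05,"twist":-0.16},{"dx":-0.125,"dy":0.246,"dz":-0.05,"twist":-0.171},{"dx":-0.13,"dy":0.256,"dz":-0.045,"twist":-0.171},{"dx":-0.1305,"dy":0.257,"dz":-0.03,"twist":-0.171},{"dx":-0.1305,"dy":0.257,"dz":-0.013,"twist":-0.171},{"dx":-0.1305,"dy":0.257,"dz":-0.002,"twist":-0.171},{"dx":-0.1305,"dy":0.257,"dz":0.002,"twist":-0.171},{"dx":-0.1305,"dy":0.257,"dz":0.002,"twist":-0.171}]'
python3 - <<'E'
from h import *
s=arm.sense();print(s['tcp_pos'],s['ee_rot'],s['wrist_torque'])
a=vision.grab_frame('top');b=vision.grab_frame('scene')
A=cv2.resize(a[190:320,260:460],None,fx=2,fy=2,interpolation=cv2.INTER_CUBIC)
B=cv2.resize(b[250:400,180:400],None,fx=1.8,fy=1.8,interpolation=cv2.INTER_CUBIC)
o=np.zeros((max(A.shape[0],B.shape[0]),A.shape[1]+B.shape[1],3),np.uint8);o[:A.shape[0],:A.shape[1]]=A;o[:B.shape[0],A.shape[1]:]=B
cv2.imwrite('pics/ab.png',o);print(o.shape)
E
```

```text
time_s: 12.42
tcp_pos: [694.5, 40.4, 81.1]
ee_rot: [0.741, 0.671, -0.0, -0.0]
contact_force: [-0.3, 0.1, -3.9]
grip_width: 20.8
gripper_force: 60.0
[694.48073072  40.35302762  81.12729322] [ 7.41050296e-01  6.71449507e-01 -1.30159875e-04 -4.47897089e-05] [ 0.31460678 -0.0514729  -0.0597839 ]
(270, 796, 3)
```

View pics/ab.png

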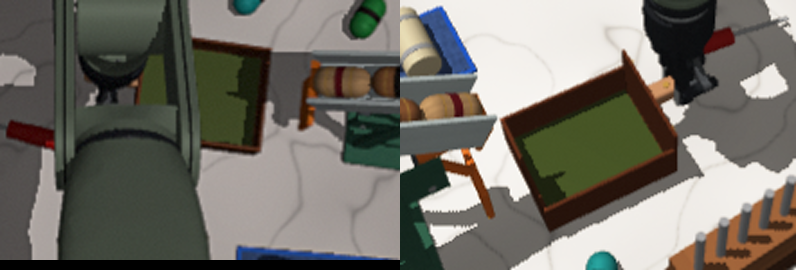

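Run:
```python
from h import *
c=cam('top')
w=p2w(c,[(395.3,213.8),(390.8,265.8)],61.5)[:,:2];print(w,np.linalg.norm(w[0]-w[1]))
cs=cam('scene');v=p2w(cs,[((550-400)/1.8+180,230/1.8+250),((503-400)/1.8+180,118/1.8+250)],[12,61.5][1]);print(v)
v0=p2w(cs,[((550-400)/1.8+180,230/1.8+250)],12);print(v0)
u=np.array([np.cos(-1.67),np.sin(-1.67)]);n=np.array([-u[1],u[0]])
for q in list(w): d=q-np.array([672,-192.4]);print('chute',d@u,d@n)
d=w[0]-w[1];print('yaw',np.arctan2(d[1],d[0])-np.pi/2)
```

```text
[[ 738.3231327  -157.2007994 ]
 [ 608.46988276 -146.77377682]] 130.27121447311268
[[ 762.06268299 -165.48341971   61.5       ]
 [ 613.76428751 -143.33051696   61.5       ]]
[[ 739.38731744 -158.00686959   12.        ]]
chute -41.594850252658105 62.51087974455332
chute -39.109806332644574 -67.7366303161589
yaw -1.6509229178610092
```

The tray is square to the chute with its front wall at about chute x = -40 mm. Now the push.

```bash
python3 -m creep '[{"dx":-0.01,"dy":0.001,"dz":0,"twist":0},{"dx":-0.025,"dy":0.001,"dz":0,"twist":0},{"dx":-0.038,"dy":0.001,"dz":0,"twist":0},{"dx":-0.048,"dy":0.001,"dz":0,"twist":0},{"dx":-0.056,"dy":0.001,"dz":0,"twist":0},{"dx":-0.064,"dy":0.001,"dz":0,"twist":0},{"dx":-0.073,"dy":0.001,"dz":0,"twist":0},{"dx":-0.082,"dy":0.001,"dz":0,"twist":0},{"dx":-0.089,"dy":0.001,"dz":0,"twist":0},{"dx":-0.089,"dy":0.001,"dz":0,"twist":0},{"dx":-0.089,"dy":0.001,"dz":0,"twist":0},{"dx":-0.089,"dy":0.001,"dz":0,"twist":0},{"dx":-0.089,"dy":0.001,"dz":0,"twist":0},{"dx":-0.089,"dy":0.001,"dz":0,"twist":0},{"dx":-0.089,"dy":0.001,"dz":0,"twist":0},{"dx":-0.089,"dy":0.001,"dz":0,"twist":0}]' && python3 -m creep '[{"dx":0,"dy":0,"dz":0,"twist":0},{"dx":0,"dy":0,"dz":0,"twist":0},{"dx":0,"dy":0,"dz":0,"twist":0},{"dx":0,"dy":0,"dz":0,"twist":0},{"dx":0,"dy":0,"dz":0,"twist":0},{"dx":0,"dy":0,"dz":0,"twist":0},{"dx":0,"dy":0,"dz":0,"twist":0},{"dx":0,"dy":0,"dz":0,"twist":0},{"dx":0,"dy":0,"dz":0,"twist":0},{"dx":0,"dy":0,"dz":0,"twist":0},{"dx":0,"dy":0,"dz":0,"twist":0},{"dx":0,"dy":0,"dz":0,"twist":0}]'
python3 - <<'E'
from h import *
s=arm.sense();print(s['tcp_pos'],s['ee_rot'],s['wrist_torque'])
a=vision.grab_frame('top');b=vision.grab_frame('scene')
A=cv2.resize(a[190:320,280:480],None,fx=2,fy=2,interpolation=cv2.INTER_CUBIC)
B=cv2.resize(b[250:400,160:380],None,fx=1.8,fy=1.8,interpolation=cv2.INTER_CUBIC)
o=np.zeros((270,796,3),np.uint8);o[:A.shape[0],:A.shape[1]]=A;o[:B.shape[0],A.shape[1]:]=B
cv2.imwrite('pics/ab2.png',o)
E
```

```text
time_s: 14.52
tcp_pos: [686.9, -46.3, 82.0]
ee_rot: [0.741, 0.671, 0.001, -0.001]
contact_force: [0.3, 10.6, -0.8]
grip_width: 21.2
gripper_force: 64.0
time_s: 16.02
tcp_pos: [686.9, -46.3, 82.0]
ee_rot: [0.741, 0.671, 0.001, -0.001]
contact_force: [-0.2, 10.2, -0.3]
grip_width: 20.8
gripper_force: 64.1
[686.91533792 -46.30632725  82.01182823] [ 0.74137411  0.67108977  0.00129569 -0.00112522] [ 1.65565748 -0.05679502 -0.22635515]
```

View pics/ab2.png

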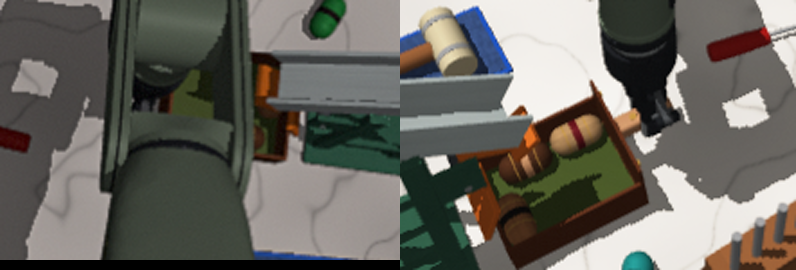

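All three toggles are in the tray: light in the middle, banded near the front, dark at the front corner. Drawing back now.

```bash
python3 -m creep '[{"dx":0.004,"dy":0,"dz":0,"twist":0},{"dx":0.011,"dy":0,"dz":0,"twist":0},{"dx":0.02,"dy":0,"dz":0,"twist":0},{"dx":0.03,"dy":0,"dz":0,"twist":0},{"dx":0.04,"dy":0,"dz":0,"twist":0},{"dx":0.051,"dy":0,"dz":0,"twist":0},{"dx":0.063,"dy":0,"dz":0,"twist":0},{"dx":0.076,"dy":0,"dz":0,"twist":0},{"dx":0.088,"dy":0,"dz":0,"twist":0},{"dx":0.096,"dy":0,"dz":0,"twist":0},{"dx":0.1,"dy":0,"dz":0,"twist":0},{"dx":0.1,"dy":0,"dz":0,"twist":0},{"dx":0.1,"dy":0,"dz":0,"twist":0}]'
python3 - <<'E'
from h import *
s=arm.sense();print(s['tcp_pos'],s['ee_rot'],s['wrist_torque'],s['contact_force'])
a=vision.grab_frame('wrist');old=cv2.imread('pics/w3.png')
for f in(old,a):
    g=cv2.cvtColor(f,cv2.COLOR_BGR2GRAY).astype(int);col=g[230:440:1,300:340].mean(1)
    hsv=cv2.cvtColor(f,cv2.COLOR_BGR2HSV);m=cv2.inRange(hsv,(5,70,60),(22,190,255))[225:440,255:385]
    ys,xs=np.where(m);r=[(y+225,xs[ys==y].min()+255,xs[ys==y].max()+255) for y in range(0,200,15) if (ys==y).any()];print([tuple(map(int,t)) for t in r], int(ys.min()+225) if len(ys) else 0)
cv2.imwrite('pics/w4.png',a)
# toggles visible / sceneside check: reddish/wood blobs outside skip
t=vision.grab_frame('top');cv2.imwrite('pics/t4.png',t);cv2.imwrite('pics/s4.png',vision.grab_frame('scene'))
E
```

```text
time_s: 17.75
tcp_pos: [696.9, 50.9, 81.5]
ee_rot: [0.741, 0.671, 0.0, 0.0]
contact_force: [0.5, 1.5, -2.8]
grip_width: 21.1
gripper_force: 63.9
[696.87200798  50.93863878  81.53317482] [7.41381687e-01 6.71083487e-01 3.82893418e-04 1.72922965e-05] [0.3422105  0.0441784  0.01638372] [ 0.51983019  1.47322278 -2.84759998]
[(255, 287, 353), (270, 284, 356), (285, 285, 356), (300, 285, 356), (315, 284, 356), (330, 286, 354), (345, 286, 354), (360, 287, 353), (375, 287, 353), (390, 286, 354), (405, 287, 353), (420, 287, 353)] 244
[(255, 286, 354), (270, 284, 357), (285, 284, 356), (300, 284, 356), (315, 284, 356), (330, 286, 354), (345, 287, 353), (360, 287, 353), (375, 287, 353), (390, 287, 353), (405, 287, 353), (420, 287, 352)] 242
```

```bash
python3 -m creep '[{"dx":0,"dy":0,"dz":-0.006,"twist":0},{"dx":0,"dy":0,"dz":-0.016,"twist":0},{"dx":0,"dy":0,"dz":-0.028,"twist":0},{"dx":0,"dy":0,"dz":-0.038,"twist":0},{"dx":0,"dy":0,"dz":-0.045,"twist":0},{"dx":0,"dy":0,"dz":-0.048,"twist":0},{"dx":0,"dy":0,"dz":-0.048,"twist":0}]'
python3 - <<'E'
from h import *
s=arm.sense();print(s['tcp_pos'],s['wrist_torque'],s['contact_force'])
b=vision.grab_frame('scene');cv2.imwrite('pics/s5.png',b)
c=cam('scene')
u=np.array([np.cos(-1.67),np.sin(-1.67)]);n=np.array([-u[1],u[0]])
cen=s['tcp_pos'][:2]+113*u; L=s['tcp_pos'][2]-69.5
P=[np.r_[cen+x*u+y*n,z+L] for x,y,z in[(80,65,50),(80,65,0),(-80,65,0),(-80,65,50),(80,-65,50)]]
print('predicted',w2p(c,P).round(1).tolist())
# brown tray mask outline
hsv=cv2.cvtColor(b,cv2.COLOR_BGR2HSV);q=w2p(c,P);x0,y0=(q.min(0)-25).astype(int);x1,y1=(q.max(0)+25).astype(int)
m=np.zeros(b.shape[:2],np.uint8);m[y0:y1,x0:x1]=(b.max(2)<125)[y0:y1,x0:x1]*(hsv[...,1][y0:y1,x0:x1]>110)*255
k=max(cv2.findContours(m,0,1)[0],key=cv2.contourArea);print(cv2.approxPolyDP(k,3,True).reshape(-1,2).tolist())
# toggle colour check inside the tray and on the chute
for nme,P in(('chute',[np.r_[np.array([672,-192.4])+d*.866*u,180+d*.5+17] for d in(30,90,150)]),):
    for z in w2p(c,P).astype(int): print(nme,b[z[1],z[0]],cv2.imread('pics/scene0.png')[z[1],z[0]])
E
```

```text
time_s: 18.77
tcp_pos: [696.6, 50.9, 129.3]
ee_rot: [0.741, 0.671, -0.0, 0.0]
contact_force: [0.1, -0.0, -5.2]
grip_width: 20.8
gripper_force: 63.6
[696.64669835  50.86774628 129.34446072] [ 0.38142132 -0.04608484  0.06112795] [ 0.10799765 -0.04006562 -5.15240862]
predicted [[264.1, 352.9], [266.5, 365.2], [339.7, 330.8], [340.2, 317.7], [237.7, 300.3]]
[[336, 286], [326, 290], [315, 275], [302, 275], [241, 304], [269, 366], [340, 330], [339, 312], [328, 295]]
chute [178 182 173] [ 70 107 141]
chute [178 182 173] [34 60 95]
chute [174 176 168] [17 27 48]
```

```bash
python3 -m creep '[{"dx":0.003,"dy":-0.006,"dz":0,"twist":0},{"dx":0.01,"dy":-0.02,"dz":0,"twist":0},{"dx":0.022,"dy":-0.04,"dz":0,"twist":0},{"dx":0.042,"dy":-0.065,"dz":0,"twist":0.01},{"dx":0.067,"dy":-0.09,"dz":0,"twist":0.02},{"dx":0.097,"dy":-0.115,"dz":0,"twist":0.035},{"dx":0.131,"dy":-0.137,"dz":0,"twist":0.05},{"dx":0.168,"dy":-0.156,"dz":0,"twist":0.065},{"dx":0.206,"dy":-0.173,"dz":0,"twist":0.08},{"dx":0.245,"dy":-0.188,"dz":0,"twist":0.095},{"dx":0.284,"dy":-0.201,"dz":0,"twist":0.11},{"dx":0.322,"dy":-0.212,"dz":0,"twist":0.12},{"dx":0.356,"dy":-0.221,"dz":0,"twist":0.13},{"dx":0.385,"dy":-0.227,"dz":0,"twist":0.133},{"dx":0.407,"dy":-0.23,"dz":0,"twist":0.133},{"dx":0.42,"dy":-0.232,"dz":0,"twist":0.133},{"dx":0.4255,"dy":-0.232,"dz":0,"twist":0.133},{"dx":0.4255,"dy":-0.232,"dz":0,"twist":0.133}]'
python3 - <<'E'
from h import *
s=arm.sense();print(s['tcp_pos'],s['ee_rot'],s['contact_force'],s['wrist_torque'])
E
```

```text
time_s: 21.08
tcp_pos: [507.8, 496.8, 129.2]
ee_rot: [0.784, 0.621, -0.0, 0.0]
contact_force: [0.7, 0.4, -4.0]
grip_width: 20.6
gripper_force: 63.6
[507.81470849 496.81156292 129.17705414] [ 7.84167787e-01  6.20548765e-01 -2.19206394e-04  2.52899277e-04] [ 0.72949209  0.42866844 -4.02895712] [ 0.35344273 -0.13910721 -0.04737516]
```

```bash
python3 -m creep '[{"dx":0,"dy":0,"dz":0.005,"twist":0},{"dx":0,"dy":0,"dz":0.014,"twist":0},{"dx":0,"dy":0,"dz":0.024,"twist":0},{"dx":0,"dy":0,"dz":0.034,"twist":0},{"dx":0,"dy":0,"dz":0.042,"twist":0},{"dx":0,"dy":0,"dz":0.047,"twist":0},{"dx":0,"dy":0,"dz":0.05,"twist":0},{"dx":0,"dy":0,"dz":0.052,"twist":0},{"dx":0,"dy":0,"dz":0.053,"twist":0},{"dx":0,"dy":0,"dz":0.053,"twist":0}]'
python3 - <<'E'
from h import *
s=arm.sense();print(s['tcp_pos'],s['contact_force'],s['wrist_torque'])
E
```

```text
time_s: 22.32
tcp_pos: [508.6, 498.4, 77.7]
ee_rot: [0.784, 0.621, 0.002, -0.0]
contact_force: [1.0, 4.9, 3.4]
grip_width: 21.1
gripper_force: 64.7
[508.63889291 498.44390804  77.6943884 ] [1.02650322 4.85893675 3.37042048] [ 0.18154266  0.0640796  -0.09592343]
```

```bash
python3 -m creep '[{"dx":0,"dy":0,"dz":0.001,"twist":0},{"dx":0,"dy":0,"dz":0.002,"twist":0},{"dx":0,"dy":0,"dz":0.002,"twist":0}]'
```

```text
time_s: 22.7
tcp_pos: [508.6, 498.4, 75.6]
ee_rot: [0.784, 0.621, 0.002, -0.0]
contact_force: [1.0, 4.9, 3.5]
grip_width: 20.9
gripper_force: 64.7
```

```bash
python3 -m creep '[{"dx":0,"dy":0,"dz":0.0008,"twist":0},{"dx":0,"dy":0,"dz":0.0015,"twist":0},{"dx":0,"dy":0,"dz":0.0015,"twist":0}]' && python3 -m creep '[{"dx":0,"dy":0,"dz":0,"twist":0},{"dx":0,"dy":0,"dz":0,"twist":0},{"dx":0,"dy":0,"dz":0,"twist":0},{"dx":0,"dy":0,"dz":0,"twist":0},{"dx":0,"dy":0,"dz":0,"twist":0}]' 0 && python3 -m creep '[{"dx":0,"dy":0,"dz":-0.01,"twist":0},{"dx":0,"dy":0,"dz":-0.03,"twist":0},{"dx":0,"dy":0,"dz":-0.07,"twist":0},{"dx":0,"dy":0,"dz":-0.12,"twist":0},{"dx":0,"dy":0,"dz":-0.15,"twist":0},{"dx":0,"dy":0,"dz":-0.15,"twist":0}]'
python3 - <<'E'
from h import *
import numpy as np
t=vision.grab_frame('top');b=vision.grab_frame('scene');w=vision.grab_frame('wrist')
for n,i in(('t',t),('s',b),('w',w)): cv2.imwrite(f'pics/end_{n}.png',i)
c=cam('top');cs=cam('scene')
hsv=cv2.cvtColor(t,cv2.COLOR_BGR2HSV);m=cv2.inRange(hsv,(30,80,20),(60,255,160));m[:,:110]=0;m[:,240:]=0;m[:250]=0;m[380:]=0
m=cv2.morphologyEx(m,cv2.MORPH_CLOSE,np.ones((25,25)))
k=max(cv2.findContours(m,0,1)[0],key=cv2.contourArea);print(cv2.minAreaRect(p2w(c,k.reshape(-1,2),9)[:,:2].astype(np.float32)))
s0=cv2.imread('pics/scene0.png');d=cv2.absdiff(s0,b).max(2)
for n,q in(('dye',(735,222,60)),('wax',(711,305,30))):
    x,y=w2p(cs,[q])[0].astype(int);print(n,d[y-25:y+25,x-15:x+15].mean())
f=cv2.cvtColor(b,cv2.COLOR_BGR2HSV)
mm=cv2.inRange(f,(30,80,20),(60,255,160));mm[:,:250]=0;mm[:150]=0
k=max(cv2.findContours(cv2.morphologyEx(mm,cv2.MORPH_CLOSE,np.ones((25,25))),0,1)[0],key=cv2.contourArea);r=cv2.minAreaRect(p2w(cs,k.reshape(-1,2),9)[:,:2].astype(np.float32));print(r)
E
```

```text
time_s: 23.08
tcp_pos: [508.7, 498.4, 74.4]
ee_rot: [0.784, 0.621, 0.002, -0.0]
contact_force: [0.3, 5.8, 4.5]
grip_width: 21.1
gripper_force: 65.0
time_s: 23.7
tcp_pos: [507.8, 497.1, 72.6]
ee_rot: [0.784, 0.621, -0.0, 0.0]
contact_force: [-0.1, -0.1, 0.3]
grip_width: 85.4
gripper_force: 0.0
time_s: 24.45
tcp_pos: [508.9, 498.2, 227.1]
ee_rot: [0.784, 0.621, 0.004, -0.0]
contact_force: [-0.5, 0.3, -0.6]
grip_width: 85.6
gripper_force: 0.0
((481.9482421875, 394.130615234375), (140.5947265625, 119.25668334960938), 76.59297943115234)
dye 4.208666666666667
wax 4.8533333333333335
((466.7655944824219, 402.0184326171875), (127.98348236083984, 81.45230102539062), 77.88179016113281)
```

```bash
python3 -c "
from rig import ticket
print(ticket.sign_off())"
```

```text
the job is handed in; nothing more can be done
None
```

The job is handed in after about 25 s on the robot clock. The mallet lies along the middle of the pad, and the tray with all three toggles stands within a few mm of the mat's centre. The dye and wax look unmoved in the images, but I didn't check separately that the gate shut after drawing back.

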